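Load a valve cartridge into the test holder and clamp it home

TASK

Take the flanged steel valve cartridge from the black rack, stand it nose down in the bore of the test holder and let go, feeling lightly for the bore because the seat block is not exactly in the middle of the holder. Then swing the hinged clamp over and press its cross bar down until the cartridge is driven fully home, its flange flush on the seat block. Go gently throughout, pressing only as hard as needed, leave the other parts on the bench where they are, and finish with everything let go.

Things in the scene. Friction and masses are not known exactly. Their poses are not given: they have to be found in the camera images.
- cartridge: Steel valve cartridge standing nose down in one of the rack's three pockets (which varies). 78 mm tall, 0.2 to 0.33 kg, round about its z axis (up): nose 24 mm diameter, 38 mm long, 2 mm bevel at its foot; then a flange 40 mm diameter, 6 mm thick; then a plain cylindrical head 34 mm diameter, 34 mm tall, to be gripped. Origin: centre of the nose's foot.
- cradle: The test holder, fixed: dark base plate 160 x 120 x 12 mm, two hinge posts 116 mm tall on its +x side, and an aluminium seat block 50 (x) x 56 (y) mm with its top 60 mm above the bench. Origin: underside, on the plane of symmetry, below the nominal bore; z up, +x from the bore towards the hinge, y along the hinge axis.
- holder_mid (a point): Nominal middle of the bore mouth, level with the seat block's top, 60 mm above the holder's origin. The real bore (round, 25.5 mm diameter, mouth bevelled about 1 mm) is off it by up to 9 mm either way along the holder's y, because the block was locked by hand; along x it is exact. The block's place is not measured. The block stays put.
- clamp (a joint): Angle of the hinged clamp (rad): 0 = level, closed on a cartridge that is home; grows as it opens upward; starts leaning back at 1.85 to 2.1. The hinge is stiff: it stays where left and takes about 6 N at the bar to move, 8 to 10 N while driving the cartridge. Closing, its round presser, 60 mm from the hinge, meets the top of a cartridge on the ejector at about 0.17.
- clamp_bar (a point): Middle of the clamp's cross bar, a round steel bar 14 mm in diameter along the holder's y, 66 mm free between the clamp's two side plates. With the clamp level it lies 135 mm towards -x and 3 mm up from the hinge axis. It can be pinched from above between the plates and swung over (it turns in the fingers), or pushed.
- rack: Black plastic rack, fixed, 250 x 60 x 34 mm. Three round pockets 29 mm in diameter and 28 mm deep lie along its x axis at -80, 0 and +80 mm. Origin: centre of the underside.
- plug: Bystander in the rack: brass plug, 48 mm tall, with a flat 38 mm cap. Origin: centre of its foot.
- stem: Bystander in the rack: steel valve body 74 mm tall with a 36 mm flange and a thin 16 mm stem on top. Origin: centre of its foot.
- socket_ring: Bystander: small steel socket ring, 28 mm in diameter, 26 mm tall, on the bench. Origin: centre of its underside.
- collar: Bystander: dark steel collar, 36 mm in diameter, 18 mm tall, on the bench. Origin: centre of its underside.
- wrench: Bystander: wrench 190 mm long lying on the bench.
- driver: Bystander: screwdriver 200 mm long lying on the bench.
- coupling: Bystander: brass and steel hose coupling, 64 mm long, 22 mm in diameter, lying on the bench.
- oil_jar: Bystander: white plastic jar with a black cap, 56 mm in diameter, 75 mm tall, on the bench.
- ejector_stop (a point): Nominal point 32 mm above the holder's origin: height at which a spring ejector in the bore first stops the cartridge's foot (flange 10 mm above the block). Pushing it down takes about 5 N at first and 8 N at the end. When home the flange lies flat on the block, the cartridge's foot 22 mm and its top 100 mm above the holder's origin.
- hinge_mid (a point): Middle of the clamp's hinge axis, which runs along the holder's y; in the holder's frame x = 60 mm, z = 105 mm.
Not all that is in view belongs to the job. What is shaped like the cartridge but blue or pink is not meant.

How it is judged:
By the outcome, as a careful person would: the job done as asked, in the order asked, and still so for the second after the job is handed in, with the robot touching nothing.
It also fails if it takes over 72 s, if anything falls off the work surface, if the arm or the gripper's body presses on something with over 40 N, if the wrist force passes 120 N, or if a joint passes its speed limit or range.

ROBOT

A 6-joint arm with a two-finger parallel gripper is mounted at the origin on the work surface. World frame = base frame: x ahead of the robot, y to its left, z up, the work surface at z = 0. Lengths are in mm, angles in rad, forces in N, time in s.
With the tool pointing down it reaches from about 250 to 725 mm from the base axis. Payload 4 kg.
Tool frame: the origin (TCP) lies between the finger pads; the fingertips stand ahead of it and the grasp point (between the pads) lies 2 mm behind it (r.tips_ahead is the z of the fingertips in the tool frame, in mm); z points along the fingers, y is the direction in which the jaws open and shut (so a half turn about z gives the same grasp; the last joint's range is limited). The gripper opens to 85 mm and grips with 20 to 120 N. Pads are 22 mm wide; open, the fingers measure 114 mm over their backs; the gripper's body (76 mm by 85 mm) begins 54 mm behind the grasp point. The pads swing forward as they close: fully open they stand 13 mm farther back than shut.
Start: joints at [1.164, 0.241, 0.005, 1.335, 0, 1.571], TCP at [197.834, 459.196, 248.306] pointing down, gripper open.
Joint ranges: [-2.72, 2.72], [-1.05, 1.87], [-1.09, 1.28], [-1.99, 2.15], [-1.42, 1.44], [-3.14, 3.14]. Speed limits (rad/s): [2.79, 2.79, 3.14, 3.14, 3.14, 3.14].

INTERFACE

Orientations are given as [roll, pitch, yaw] about the fixed x, y, z axes, in that order (R = Rz(yaw) Ry(pitch) Rx(roll)).
In Python, from station import r, eyes, job, nets gives the robot as it stands.
- The arm moves only by the tool move_arm, never from a script. Its argument "steps" is text: rows parted by semicolons, each of 6 numbers parted by spaces: the shift along the tool's x, y, z in mm, then the turn, a rotation vector about the tool's x, y, z in rad. In form: dx dy dz ax ay az; .... A call has 1 to 12 rows; each row is the pose to reach, as a shift and turn from the pose measured when the call began, along the tool's axes at that moment; what a row does not reach only later rows make up. A row lasts 1/8 s, in which the tool goes at most 62.5 mm and 10.7 degrees, less where a joint would pass 70% of its speed; a pose out of reach is approached as far as the arm can. A call with a gripper value outside its range is refused whole. "claw" is the closure, from 0 (fully open) to 1 (shut), set as the call begins (left out, the last holds). The fingers move at their own pace and stop on an object; "force" is the grip in N (left out, the last holds). Time passes only in rows, so rows that repeat a pose let the fingers close. It gives the time, the measured TCP pose, the force and the opening at its end, in the units of the state.
- r.state(): the state, without advancing time (a new reading comes with each control period).
- eyes.get_image(name): name is "scene" or "side" or "wrist"; returns the picture (420x560x3 uint8, red, green, blue); there is no depth.
- eyes.get_calibration(name): a dict with "mtx" (3x3 intrinsics, pixels), "k1" (the pictures are not rectified: a ray, as slopes to the right and down, at radius r is drawn at 1 + k1 r^2 times it, then the intrinsics apply), "extrinsics" (4x4, takes a point from camera to world coordinates). Camera axes: x right, y down, z forward; pixel columns grow to the right and rows downward; lengths in mm; the calibration is good to about 2 mm. A picture is of the moment at which its call begins: read the wrist's pose just before it. get_calibration takes no time and is no camera call; for the wrist camera it gives the pose at the moment of the call.
- job.finish_job(): hands the job in, once; it reports no verdict.
Trained networks look in the newest picture that a camera, given by its name, has taken for a name from the list of things; names that differ only in an ending like _2 or _b are one class to them, and where a whole thing is asked for, a point or a joint stands for the part that bears it (a point fixed in the world has none). Each returns a list of dicts, best first, with "conf" (0 to 1); they miss things now and then, are a little off and sometimes report something else, mostly with a low value. They report only what shows in the picture. A call takes as long as a camera call. They do not tell look-alikes from the thing itself.
- nets.boxes_of(camera, query): "location" ([column, row] as shares, 0 to 1, of the picture: columns of its width, rows of its height, amid what is visible of it).
- nets.trace(camera, query): "region" (420x560 bool, what is visible of it) and "location" ([column, row] as shares, 0 to 1, of the picture: columns of its width, rows of its height, amid what is visible of it).
The state is a dict: "time": time; "joint_pos": joint angles; "qd": joint speeds; "joint_efforts": joint torques, N m; "position": TCP position; "orientation": TCP orientation; "force": force on the tool from outside, world axes, zero at the start; "wrist_torque": the same for the moment, N m; "finger_gap": finger opening in mm.
Only numpy, scipy, OpenCV 4.12 (cv2) and the standard library are available. Lean on these libraries where they do the work, as an engineer would, in place of code of your own. Each camera call takes 0.05 s, during which the arm holds its last target.

## Working session

There is one attempt and no reset: what is moved stays moved. The work goes in short steps, Python scripts to look and compute and a tool call to move; the robot and the scene stay as the last step left them, time stands still between calls to the robot, and variables do not carry over. Pictures are saved under pics/ and viewed, and the job is handed in when it is done.

Besides the shell and the picture viewer there is one more tool, called by a JSON object that holds its "method" and its "body", one argument or row to a line. move_arm: Moves the arm, as the interface text tells. Its arguments: {"type":"object","properties":{"steps":{"type":"string"},"claw":{"type":"number"},"force":{"type":"number"}},"required":["steps"]}

```bash
mkdir -p pics; ls
python3 - <<'E'
from station import r, eyes, job, nets
import cv2
print(r.state(), r.tips_ahead)
for n in ["scene","side","wrist"]:
    im=eyes.get_image(n); cv2.imwrite(f"pics/a_{n}.png",im[:,:,::-1])
    c=eyes.get_calibration(n); print(n,c)
E
```

```text
pics
{'time': 0.0, 'joint_pos': array([1.16403210e+00, 2.41400441e-01, 3.73688780e-03, 1.33517506e+00,
       1.21069551e-06, 1.57081816e+00]), 'qd': array([ 8.48400690e-04, -1.32405620e-05, -7.64929960e-04, -1.41672173e-03,
       -9.11993293e-04, -5.89588522e-04]), 'joint_efforts': array([-1.95338739e-04, -3.72320831e+01,  2.52406561e+01,  1.71392545e-02,
       -1.91617960e-04,  8.25972357e-07]), 'position': array([197.58952141, 458.66918258, 247.42399333]), 'orientation': array([-3.13955036e+00, -1.16609344e-06,  2.73480659e+00]), 'force': array([-0.09630572, -0.72552537,  0.6996093 ]), 'wrist_torque': array([ 0.04544968,  0.01102123, -0.00151653]), 'finger_gap': 85.40206608217777} 17.0
scene {'mtx': array([[415.81962517,   0.        , 275.6949314 ],
       [  0.        , 415.81962517, 211.37407174],
       [  0.        ,   0.        ,   1.        ]]), 'k1': -0.10909179273857773, 'extrinsics': array([[-5.27532901e-01,  7.06166560e-01, -4.72268808e-01,
         1.09525597e+03],
       [ 8.49517790e-01,  4.35000140e-01, -2.98486856e-01,
         3.08259669e+02],
       [-5.34443928
[... 557 characters left out ...]
 -8.74972430e-01, -4.83679507e-01,
         5.84458094e+02],
       [ 0.00000000e+00,  0.00000000e+00,  0.00000000e+00,
         1.00000000e+00]])}
wrist {'mtx': array([[292.34644038,   0.        , 282.74042822],
       [  0.        , 292.34644038, 206.94003464],
       [  0.        ,   0.        ,   1.        ]]), 'k1': 0.016422390487864508, 'extrinsics': array([[ 3.97114718e-01,  8.72583096e-01,  2.84426866e-01,
         1.25547653e+02],
       [ 9.17768528e-01, -3.77255032e-01, -1.24014396e-01,
         4.90086742e+02],
       [-9.11398979e-04,  3.10285968e-01, -9.50642829e-01,
         3.72926508e+02],
       [ 0.00000000e+00,  0.00000000e+00,  0.00000000e+00,
         1.00000000e+00]])}
```

View pics/a_scene.png

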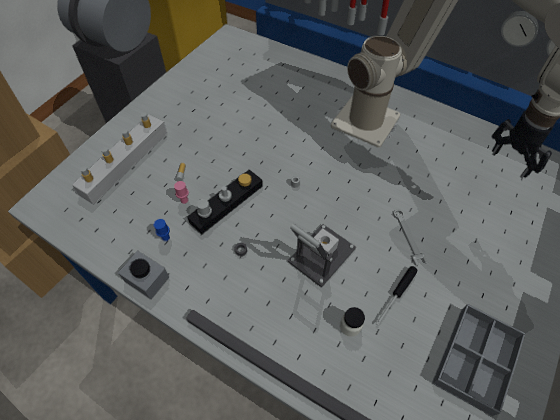

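View pics/a_side.png

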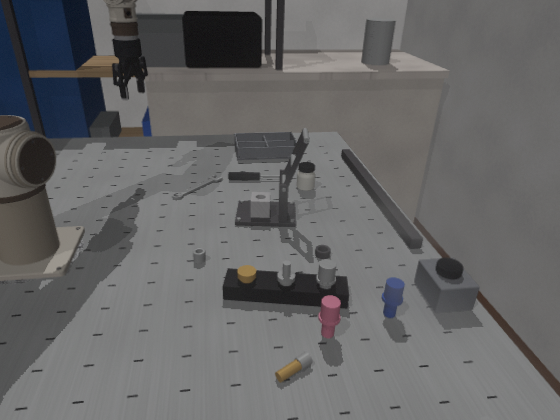

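View pics/a_wrist.png

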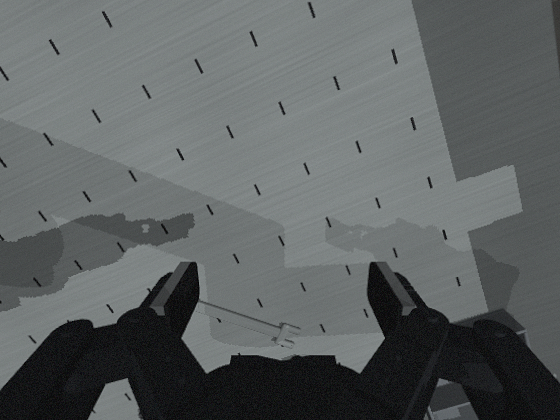

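The scene view shows the rack at (226,200), with the plug at (245,180), the stem at about (225,195) and the cartridge candidate at (204,210). The holder is at (322,250). I'll take close crops next.

```bash
cat > h.py <<'E'
import numpy as np, cv2
from scipy.optimize import least_squares
def proj(c,P):
    P=np.atleast_2d(np.asarray(P,float)); E=np.linalg.inv(c['extrinsics'])
    q=P@E[:3,:3].T+E[:3,3]; s=q[:,:2]/q[:,2:]
    s=s*(1+c['k1']*(s**2).sum(1,keepdims=True))
    return s*[c['mtx'][0,0],c['mtx'][1,1]]+c['mtx'][:2,2]
def ray(c,uv):
    d=(np.asarray(uv,float)-c['mtx'][:2,2])/[c['mtx'][0,0],c['mtx'][1,1]]
    s=d.copy()
    for _ in range(20): s=d/(1+c['k1']*(s@s))
    R=c['extrinsics'][:3,:3]; return c['extrinsics'][:3,3], R@np.array([s[0],s[1],1])
def atz(c,uv,z):
    o,d=ray(c,uv); return o+d*(z-o[2])/d[2]
def tri(obs):
    f=lambda p:np.concatenate([proj(c,p)[0]-uv for c,uv in obs])
    s=least_squares(f,[400,0,50]); return s.x, s.fun
E
python3 - <<'E'
import cv2
a=cv2.imread('pics/a_scene.png'); b=cv2.imread('pics/a_side.png')
cv2.imwrite('pics/c1.png',cv2.resize(a[160:240,170:280],None,fx=7,fy=7,interpolation=cv2.INTER_CUBIC))
cv2.imwrite('pics/c2.png',cv2.resize(b[250:350,210:360],None,fx=5,fy=5,interpolation=cv2.INTER_CUBIC))
cv2.imwrite('pics/c3.png',cv2.resize(a[210:295,280:370],None,fx=7,fy=7,interpolation=cv2.INTER_CUBIC))
cv2.imwrite('pics/c4.png',cv2.resize(b[120:235,225:335],None,fx=5,fy=5,interpolation=cv2.INTER_CUBIC))
E
```

```text
(no output)
```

View pics/c1.png

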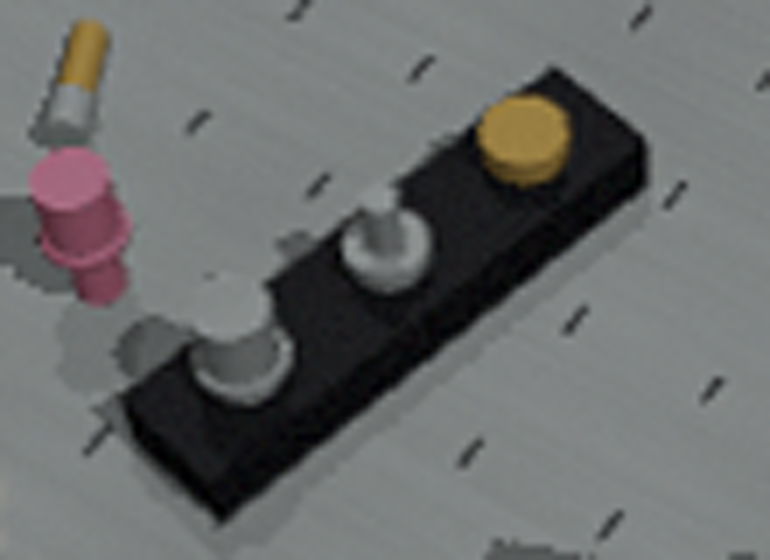

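View pics/c2.png

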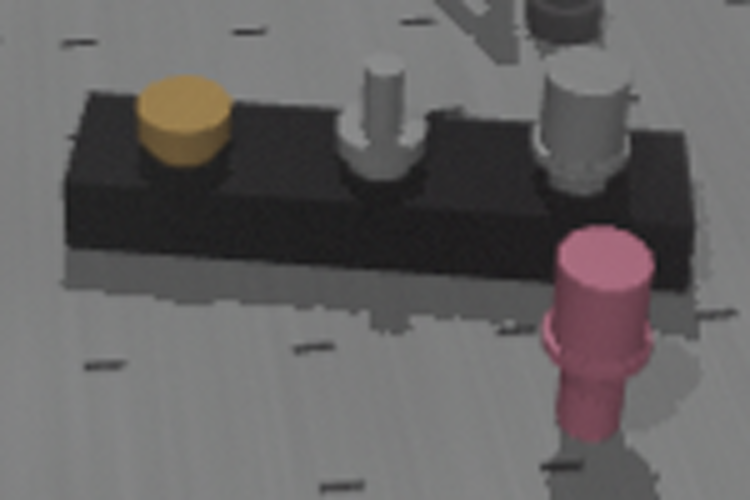

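View pics/c3.png

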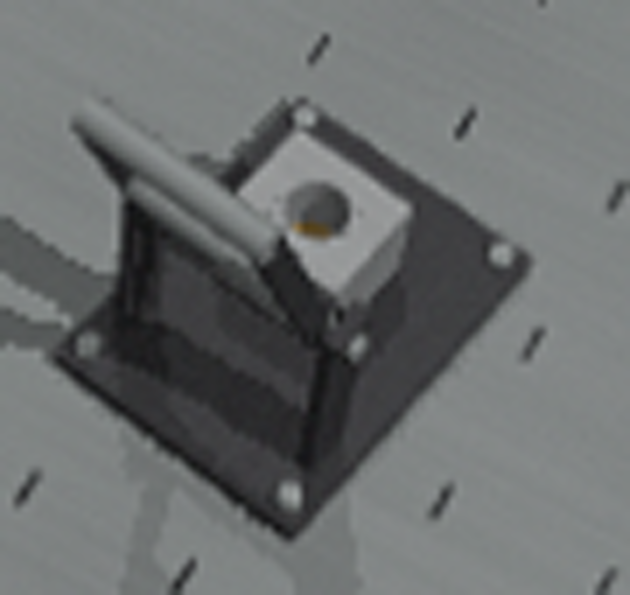

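View pics/c4.png

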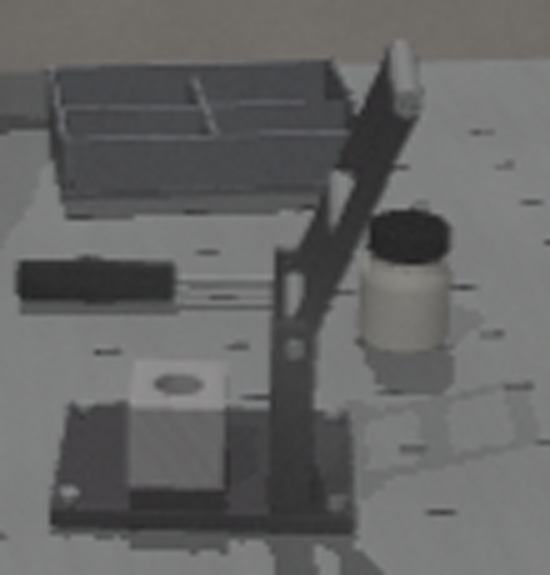

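Run:
```python
from station import r,eyes
from h import *
S=eyes.get_calibration('scene');D=eyes.get_calibration('side')
a=lambda x,y:np.array([170+x/7-.43,160+y/7-.43]); b=lambda x,y:np.array([210+x/5-.4,250+y/5-.4])
c=lambda x,y:np.array([280+x/7-.43,210+y/7-.43]); d=lambda x,y:np.array([225+x/5-.4,120+y/5-.4])
print('cart top',tri([(S,a(233,308)),(D,b(588,72))]),atz(S,a(233,308),84),atz(D,b(588,72),84))
print('bore',tri([(S,c(318,210)),(D,d(179,384))]),atz(S,c(318,210),60),atz(D,d(179,384),60))
Pc=[atz(S,c(*p),12) for p in [(295,97),(530,262),(293,540),(55,352)]];print('plate',Pc)
print('side plate',[atz(D,d(*p),12) for p in [(52,512),(355,518),(75,405)]])
print('block',[atz(S,c(*p),60) for p in [(300,135),(412,212),(333,292),(237,190)]])
print('rack',[atz(S,a(*p),34) for p in [(130,400),(220,520),(645,145),(553,70)]])
print('plug top',atz(S,a(528,128),6+48),'bar',tri([(S,c(180,180)),(D,d(405,78))]))
```

```text
cart top (array([ 634.97187447, -226.34479668,   82.07813293]), array([-0.06645787,  0.04321988, -0.05161924, -0.01801038])) [ 635.67662652 -225.20322609   84.        ] [ 634.22824221 -228.96964845   84.        ]
bore (array([544.28554311, 118.43561245,  59.60907936]), array([ 0.10964389, -0.10538309,  0.13041793,  0.07080321])) [544.95432009 118.41263908  60.        ] [543.89533918 118.12365639  60.        ]
plate [array([474.86931865,  75.16193167,  12.        ]), array([494.52338977, 193.9011969 ,  12.        ]), array([651.33321697, 169.7967403 ,  12.        ]), array([629.88976986,  51.05450346,  12.        ])]
side plate [array([472.50266641,  72.81116732,  12.        ]), array([628.52028526,  50.39811714,  12.        ]), array([493.49727708, 190.66449118,  12.        ])]
block [array([518.44464342,  96.17575821,  60.        ]), array([526.56815777, 150.09980711,  60.        ]), array([573.91529252, 140.41635453,  60.        ]), array([553.57800013,  87.14725132,  60.        ])]
rack [array([ 671.59678469, -261.33605257,   34.        ]), array([ 698.00369358, -193.6557036 ,   34.        ]), array([ 446.48902501, -151.59674513,   34.        ]), array([ 432.1892949 , -210.03096174,   34.        ])]
plug top [ 478.03750359 -190.77035407   54.        ] bar (array([653.89216061, 107.96398215, 230.12946968]), array([ 0.00711545, -0.00649604,  0.00938369,  0.00482004]))
```

Candidates:
- Steel piece with a thick 34 mm head, scene (204,208) and side (327,270). It fits the cartridge.
- Stem, scene (225,195), has a thin top. Rejected.
- Plug, scene (245,180), is brass. Rejected.
- Pink look-alike, scene (181,190). Not meant.
- Blue look-alike, scene (161,229). Not meant.

The close crop confirms the grey thick-headed one, triangulated top height 82 against an expected 84. Next I'll look at the bore from above with the wrist camera on the way to the rack.

```bash
cat > go.py <<'E'
import sys,numpy as np
from scipy.spatial.transform import Rotation as R
from station import r
def go(x,y,z,yaw):
    s=r.state(); Rc=R.from_euler('xyz',s['orientation']); Rt=R.from_euler('xyz',[np.pi,0,yaw])
    d=Rc.inv().apply(np.array([x,y,z])-s['position']); w=(Rc.inv()*Rt).as_rotvec()
    print('t',round(s['time'],2),'pos',s['position'].round(1),'rpy',s['orientation'].round(3),'F',s['force'].round(1),'gap',round(s['finger_gap'],1),'j',s['joint_pos'].round(2))
    print('shift',d.round(1),'turn',w.round(3))
if __name__=='__main__': go(*map(float,sys.argv[1:5]))
E
python3 go.py 544 118 240 2.986
python3 - <<'E'
from station import eyes
from h import *
S=eyes.get_calibration('scene');D=eyes.get_calibration('side')
print('pink',tri([(S,(180,186)),(D,(330.5,302))]))
E
```

```text
t 0.15 pos [197.7 458.8 247.6] rpy [-3.14  -0.     2.735] F [ 0.3 -0.2 -0.2] gap 85.2 j [1.16 0.24 0.   1.34 0.   1.57]
shift [-452.9 -175.9    7.9] turn [-0.002 -0.    -0.251]
pink (array([ 615.69051611, -327.14093967,   74.22355082]), array([ 0.13652658, -0.08249112,  0.08997989,  0.02867752]))
```

{"method": "move_arm", "body": {
  "steps": "-55 -21 1 0 0 -0.03; -113 -44 2 0 0 -0.06; -170 -66 3 0 0 -0.09; -226 -88 4 0 0 -0.13; -283 -110 5 0 0 -0.16; -340 -132 6 0 0 -0.19; -396 -154 7 0 0 -0.22; -453 -176 8 0 0 -0.25; -453 -176 8 0 0 -0.25; -453 -176 8 0 0 -0.25; -453 -176 8 0 0 -0.25",
  "claw": 0.25,
  "force": 40
}}

```text
time: 1.52
position: [543.1, 118.9, 239.9]
orientation: [-3.14, -0.001, 2.987]
force: [-0.7, 0.8, -0.2]
finger_gap: 64.0
```

Run:
```python
from station import r,eyes
import cv2,json,numpy as np
s=r.state();print(s['time'],s['position'].round(1),s['orientation'].round(3),s['force'].round(1),s['finger_gap'])
c=eyes.get_calibration('wrist'); im=eyes.get_image('wrist'); np.save('w1.npy',c,allow_pickle=True)
cv2.imwrite('pics/w1.png',im[:,:,::-1])
```

```text
1.525 [543.1 118.9 239.9] [-3.140e+00 -1.000e-03  2.987e+00] [-0.7  0.8 -0.2] 63.985288637696954
```

View pics/w1.png

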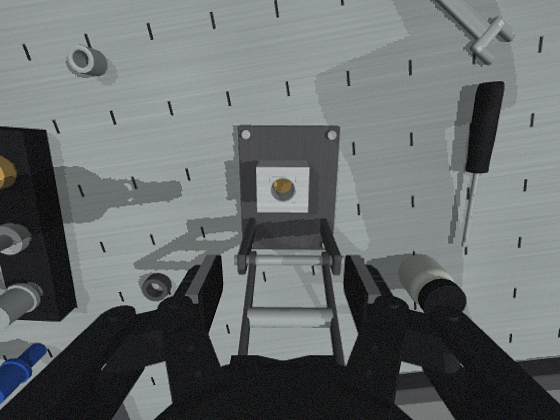

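The wrist view shows the bore at about (283,187) in the seat block, with the presser bar and cross bar below it at (290,316). I'll measure it more closely.

Run:
```python
import cv2
a=cv2.imread('pics/w1.png')
cv2.imwrite('pics/w1c.png',cv2.resize(a[115:225,225:355],None,fx=6,fy=6,interpolation=cv2.INTER_CUBIC))
```

```text
(no output)
```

View pics/w1c.png

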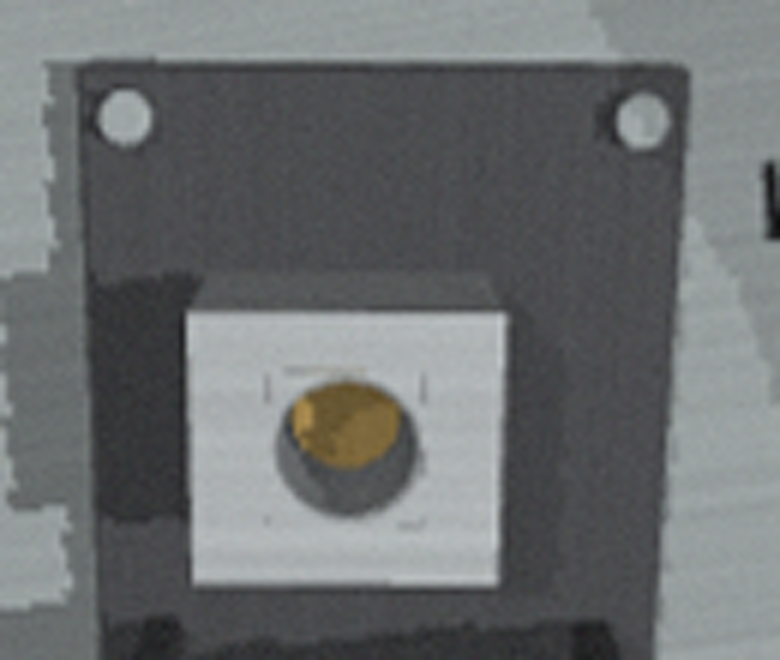

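Run:
```python
from h import *
from scipy.spatial.transform import Rotation as R
c=np.load('w1.npy',allow_pickle=True).item()
w=lambda x,y:np.array([225+x/6-.42,115+y/6-.42])
b=atz(c,w(348,449),60);print('bore',b)
bl=np.array([atz(c,w(*p),60) for p in [(186,310),(509,311),(500,586),(193,586)]]);print(bl,bl.mean(0))
pl=[atz(c,w(*p),12) for p in [(80,65),(689,67)]];print(pl)
v=bl[1]-bl[0];print('y ang block',np.arctan2(v[1],v[0]),np.hypot(*v[:2])); v=bl[2]-bl[1];print(np.hypot(*v[:2]))
v=pl[1]-pl[0];print('y ang plate',np.arctan2(v[1],v[0]),np.hypot(*v[:2]))
```

```text
bore [544.03281951 118.13291248  60.        ]
[[514.8343514   94.04178664  60.        ]
 [523.81956745 149.86142681  60.        ]
 [574.08572994 141.70706939  60.        ]
 [565.28817384  85.87830622  60.        ]] [544.50695566 117.87214727  60.        ]
[array([472.43475259,  76.75742323,  12.        ]), array([491.24598231, 193.33411842,  12.        ])]
y ang block 1.4111966674692742 56.53818476556623
50.923281866397325
y ang plate 1.4108118308979762 118.08466549898426
```

```bash
python3 go.py 632 -222 190 2.7
```

```text
t 1.57 pos [543.2 119.1 240.1] rpy [-3.140e+00 -1.000e-03  2.987e+00] F [ 0.1  0.3 -0.6] gap 64.2 j [ 0.22  0.36  0.14  1.36 -0.    0.37]
shift [-140.3 -323.2   50.5] turn [-0.002 -0.     0.287]
```

{"method": "move_arm", "body": {
  "steps": "-10 -45 0 0 0 0; -25 -90 0 0 0 0; -40 -135 0 0 0 0.01; -60 -180 10 0 0 0.01; -80 -220 20 0 0 0.02; -105 -260 30 0 0 0.03; -125 -295 40 0 0 0.03; -140 -323 50 0 0 0.03; -140 -323 50 0 0 0.03; -140 -323 50 0 0 0.03"
}}

```text
time: 2.82
position: [631.7, -220.3, 190.8]
orientation: [-3.141, -0.001, 2.958]
force: [-0.5, -0.0, 0.5]
finger_gap: 64.0
```

Run:
```python
from station import r,eyes
import cv2,json,numpy as np
s=r.state();print(s['time'],s['position'].round(1),s['orientation'].round(3),s['force'].round(1),s['finger_gap'])
c=eyes.get_calibration('wrist'); im=eyes.get_image('wrist'); np.save('w2.npy',c,allow_pickle=True)
cv2.imwrite('pics/w2.png',im[:,:,::-1])
```

```text
2.825 [ 631.7 -220.3  190.8] [-3.141e+00 -1.000e-03  2.958e+00] [-0.5 -0.   0.5] 64.02211587612696
```

View pics/w2.png

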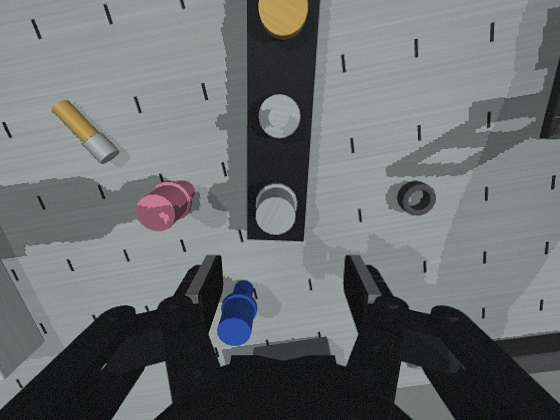

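The steel cartridge's head top is at about (276,210). The pink piece at (158,212) and the blue piece at (235,330) are the look-alikes. I'll take a close crop.

Run:
```python
import cv2
from h import *
a=cv2.imread('pics/w2.png')
cv2.imwrite('pics/w2c.png',cv2.resize(a[170:250,235:315],None,fx=7,fy=7,interpolation=cv2.INTER_CUBIC))
c=np.load('w2.npy',allow_pickle=True).item()
print(atz(c,(276,211),84)); p=proj(c,[[635,-226.5,84],[635+17,-226.5,84],[635-17,-226.5,84],[635,-226.5+17,84],[635,-226.5-17,84]]);print(p,(p-[235,170])*7)
```

```text
[ 631.19202484 -226.2491794    84.        ]
[[276.57001424 215.25614976]
 [280.32814664 233.55554599]
 [272.65020807 196.17499693]
 [296.45326329 211.75345069]
 [256.84061845 218.73286448]] [[290.99009969 316.79304831]
 [317.29702649 444.88882192]
 [263.55145652 183.2249785 ]
 [430.17284303 292.27415481]
 [152.88432912 341.13005133]]
```

View pics/w2c.png

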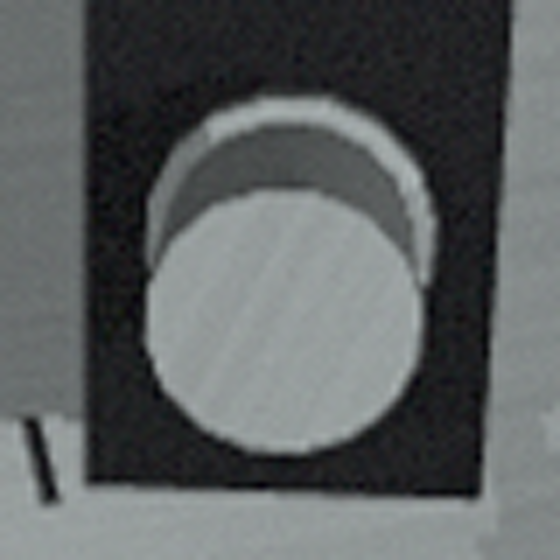

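```bash
python3 go.py 635 -227 72 2.957
```

```text
t 2.88 pos [ 631.8 -220.1  191.1] rpy [-3.14  -0.     2.959] F [0.4 0.2 0.5] gap 63.6 j [-0.33  0.61  0.42  1.38 -0.   -0.15]
shift [ -4.4  -6.  119.1] turn [-0.001 -0.     0.002]
```

{"method": "move_arm", "body": {
  "steps": "-4 -6 0 0 0 0; -4 -6 20 0 0 0; -4 -6 45 0 0 0; -4 -6 70 0 0 0; -4 -6 90 0 0 0; -4 -6 105 0 0 0; -4 -6 115 0 0 0; -4 -6 119 0 0 0; -4 -6 119 0 0 0"
}}

```text
time: 4.0
position: [634.8, -226.9, 72.4]
orientation: [-3.14, 0.0, 2.959]
force: [0.1, -0.4, 0.1]
finger_gap: 64.0
```

```bash
python3 go.py 635 -227 72 2.957
```

```text
t 4.0 pos [ 634.8 -226.9   72.4] rpy [-3.14   0.     2.959] F [ 0.1 -0.4  0.1] gap 64.0 j [-0.34  0.7   0.26  1.13 -0.   -0.16]
shift [-0.2 -0.   0.4] turn [-0.001  0.     0.002]
```

Close on the head gently.

{"method": "move_arm", "body": {
  "steps": "0 0 0 0 0 0; 0 0 0 0 0 0; 0 0 0 0 0 0; 0 0 0 0 0 0; 0 0 0 0 0 0; 0 0 0 0 0 0",
  "claw": 0.75,
  "force": 35
}}

```text
time: 4.75
position: [635.3, -227.2, 73.4]
orientation: [-3.14, 0.002, 2.959]
force: [-0.2, -1.1, 5.3]
finger_gap: 32.7
```

{"method": "move_arm", "body": {
  "steps": "0 0 -4 0 0 0; 0 0 -12 0 0 0; 0 0 -24 0 0 0; 0 0 -40 0 0 0; 0 0 -60 0 0 0; 0 0 -80 0 0 0; 0 0 -95 0 0 0; 0 0 -100 0 0 0; 0 0 -100 0 0 0"
}}

```text
time: 5.88
position: [635.2, -227.0, 173.6]
orientation: [-3.14, 0.002, 2.959]
force: [0.2, 0.4, -2.7]
finger_gap: 33.4
```

Run:
```python
from station import r,eyes
import cv2,json,numpy as np
s=r.state();print(s['time'],s['position'].round(1),s['orientation'].round(3),s['force'].round(1),s['wrist_torque'],s['finger_gap'])
c=eyes.get_calibration('wrist'); im=eyes.get_image('wrist'); np.save('w3.npy',c,allow_pickle=True)
im2=eyes.get_image('side')
cv2.imwrite('pics/w3.png',np.hstack([cv2.resize(im,None,fx=1,fy=1)[150:,130:430,::-1],cv2.resize(im2[150:300,250:400],(270,270))[:,:,::-1]]))
```

```text
5.875 [ 635.2 -227.   173.6] [-3.140e+00  2.000e-03  2.959e+00] [ 0.2  0.4 -2.7] [-0.06371991  0.02680847 -0.0155003 ] 33.35278918899343
```

View pics/w3.png

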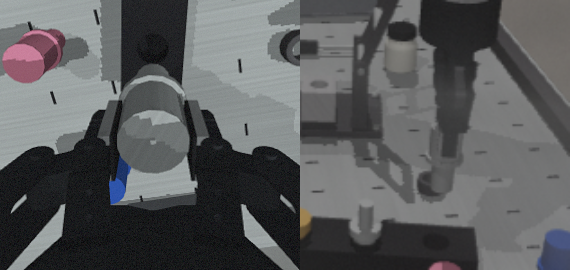

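Cartridge held (gap 33 mm, weight about 2.7 N). Now I'll carry it over the bore.

```bash
python3 go.py 544.3 118.2 150 2.982;  python3 go.py 554 0 170 2.982
```

```text
t 5.97 pos [ 634.7 -226.9  172.4] rpy [-3.14   0.     2.959] F [ 0.4 -0.2 -2.4] gap 32.9 j [-0.34  0.63  0.41  1.35 -0.   -0.16]
shift [151.6 322.9  21.9] turn [-0.001  0.    -0.023]
t 5.97 pos [ 634.7 -226.9  172.4] rpy [-3.14   0.     2.959] F [ 0.4 -0.2 -2.4] gap 32.9 j [-0.34  0.63  0.41  1.35 -0.   -0.16]
shift [120.6 208.4   2. ] turn [-0.001  0.    -0.023]
```

{"method": "move_arm", "body": {
  "steps": "15 25 0 0 0 0; 38 65 0 0 0 0; 63 110 0 0 0 0; 90 155 0 0 0 -0.01; 115 200 0 0 0 -0.02; 128 245 0 0 0 -0.02; 142 285 2 0 0 -0.02; 151 315 10 0 0 -0.02; 152 323 18 0 0 -0.02; 152 323 22 0 0 -0.02; 152 323 22 0 0 -0.02"
}}

```text
time: 7.35
position: [543.7, 117.2, 149.2]
orientation: [-3.139, -0.001, 2.977]
force: [0.1, 0.0, -1.8]
finger_gap: 32.9
```

```bash
python3 go.py 544.3 118.2 130 2.982
python3 - <<'E'
from station import r,eyes
import cv2,json,numpy as np
s=r.state()
c=eyes.get_calibration('wrist'); im=eyes.get_image('wrist'); np.save('w4.npy',c,allow_pickle=True)
im2=eyes.get_image('side');im3=eyes.get_image('scene')
cv2.imwrite('pics/w4s.png',im2[:,:,::-1])
z=lambda a:cv2.resize(a,(400,400),interpolation=cv2.INTER_CUBIC)
cv2.imwrite('pics/w4.png',np.hstack([z(im[120:270,200:350]),z(im2[130:240,210:320])])[:,:,::-1])
E
```

```text
t 7.35 pos [543.7 117.2 149.2] rpy [-3.139e+00 -1.000e-03  2.977e+00] F [ 0.1  0.  -1.8] gap 32.9 j [ 0.21  0.41 -0.02  1.14 -0.    0.38]
shift [-0.4  1.2 19.2] turn [-0.003 -0.001 -0.005]
```

View pics/w4.png

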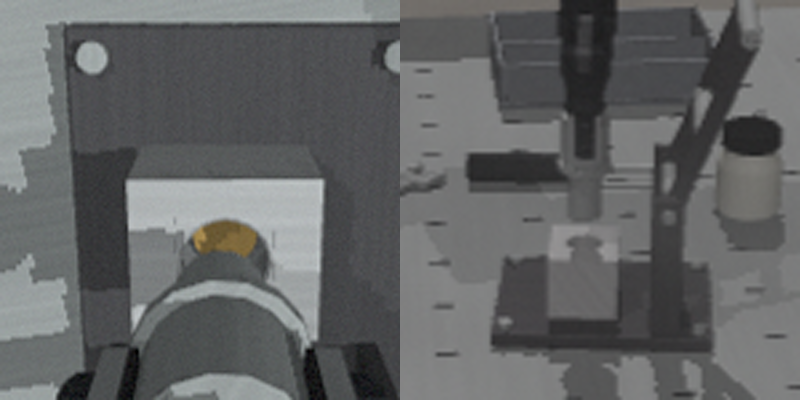

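Both views show the nose right over the bore. I'll descend slowly and watch the force.

{"method": "move_arm", "body": {
  "steps": "-0.5 1.2 5 0 0 0; -0.5 1.2 12 0 0 0; -0.5 1.2 17 0 0 0; -0.5 1.2 20 0 0 0; -0.5 1.2 22 0 0 0; -0.5 1.2 24 0 0 0; -0.5 1.2 24 0 0 0"
}}

```text
time: 8.38
position: [545.0, 118.4, 126.0]
orientation: [-3.14, 0.0, 2.977]
force: [-0.1, 0.1, -2.0]
finger_gap: 33.2
```

```bash
python3 go.py 544.3 118.2 120 2.982
```

```text
t 8.38 pos [545.  118.4 126. ] rpy [-3.14   0.     2.977] F [-0.1  0.1 -2. ] gap 33.2 j [ 0.21  0.43 -0.05  1.09 -0.    0.38]
shift [ 0.6 -0.3  6. ] turn [-0.002  0.    -0.005]
```

{"method": "move_arm", "body": {
  "steps": "0 0 1.5 0 0 0; 0 0 3 0 0 0; 0 0 4 0 0 0; 0 0 4 0 0 0"
}}

```text
time: 8.88
position: [544.9, 118.4, 121.9]
orientation: [-3.14, 0.0, 2.977]
force: [-0.3, -1.0, -1.6]
finger_gap: 32.9
```

{"method": "move_arm", "body": {
  "steps": "0 -0.3 2 0 0 0; 0 -0.5 4 0 0 0; 0 -0.5 6 0 0 0; 0 -0.5 6 0 0 0"
}}

```text
time: 9.38
position: [544.7, 117.8, 115.7]
orientation: [-3.14, -0.0, 2.977]
force: [-0.3, 0.0, -2.2]
finger_gap: 33.0
```

It's in the bore with no side force. Next stop is the ejector, expected at TCP z of about 99.

{"method": "move_arm", "body": {
  "steps": "0 0 3 0 0 0; 0 0 6 0 0 0; 0 0 9 0 0 0; 0 0 12 0 0 0; 0 0 14 0 0 0; 0 0 14 0 0 0"
}}

```text
time: 10.12
position: [544.5, 117.8, 101.4]
orientation: [-3.14, -0.001, 2.977]
force: [-0.0, 0.4, -3.3]
finger_gap: 33.0
```

```bash
python3 go.py 544.3 118.2 100 2.982
```

```text
t 10.12 pos [544.5 117.8 101.4] rpy [-3.140e+00 -1.000e-03  2.977e+00] F [-0.   0.4 -3.3] gap 33.0 j [ 0.21  0.46 -0.08  1.03 -0.    0.38]
shift [0.3 0.3 1.4] turn [-0.002 -0.001 -0.005]
```

{"method": "move_arm", "body": {
  "steps": "0 0 1 0 0 0; 0 0 2 0 0 0; 0 0 2 0 0 0"
}}

```text
time: 10.5
position: [544.6, 117.9, 99.4]
orientation: [-3.14, -0.0, 2.977]
force: [-0.5, -0.3, -2.6]
finger_gap: 33.2
```

{"method": "move_arm", "body": {
  "steps": "0 0 1 0 0 0; 0 0 2 0 0 0; 0 0 2 0 0 0"
}}

```text
time: 10.88
position: [544.7, 117.9, 97.9]
orientation: [-3.14, 0.0, 2.977]
force: [-1.6, 0.2, 3.4]
finger_gap: 32.8
```

It's resting on the ejector. Release and look.

{"method": "move_arm", "body": {
  "steps": "0 0 -0.5 0 0 0; 0 0 -0.5 0 0 0; 0 0 -0.5 0 0 0; 0 0 -0.5 0 0 0; 0 0 -0.5 0 0 0",
  "claw": 0.25
}}

```text
time: 11.5
position: [544.7, 117.9, 98.4]
orientation: [-3.14, 0.0, 2.977]
force: [-0.4, 1.6, -0.7]
finger_gap: 64.0
```

{"method": "move_arm", "body": {
  "steps": "0 0 -10 0 0 0; 0 0 -25 0 0 0; 0 0 -50 0 0 0; 0 0 -80 0 0 0; 0 0 -110 0 0 0; 0 0 -140 0 0 0; 0 0 -150 0 0 0; 0 0 -150 0 0 0"
}}

```text
time: 12.5
position: [545.1, 118.2, 249.2]
orientation: [-3.141, 0.002, 2.977]
force: [-0.4, -0.4, -0.9]
finger_gap: 63.9
```

Run:
```python
from station import r,eyes
import cv2,json,numpy as np
s=r.state();print(s['time'],s['position'].round(1),s['orientation'].round(3),s['force'].round(1),s['finger_gap'])
c=eyes.get_calibration('wrist'); im=eyes.get_image('wrist'); np.save('w5.npy',c,allow_pickle=True)
cv2.imwrite('pics/w5.png',im[:,:,::-1])
im2=eyes.get_image('side');im3=eyes.get_image('scene')
cv2.imwrite('pics/w5s.png',np.hstack([cv2.resize(im2[110:240,215:345],(400,400)),cv2.resize(im3[200:300,275:375],(400,400))])[:,:,::-1])
```

```text
12.5 [545.1 118.2 249.2] [-3.141e+00  2.000e-03  2.977e+00] [-0.4 -0.4 -0.9] 63.87625845328383
```

View pics/w5.png

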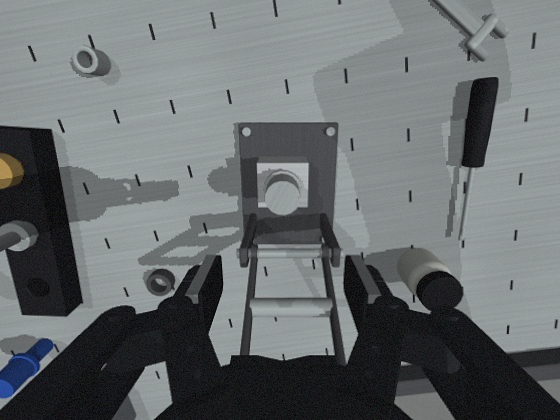

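View pics/w5s.png

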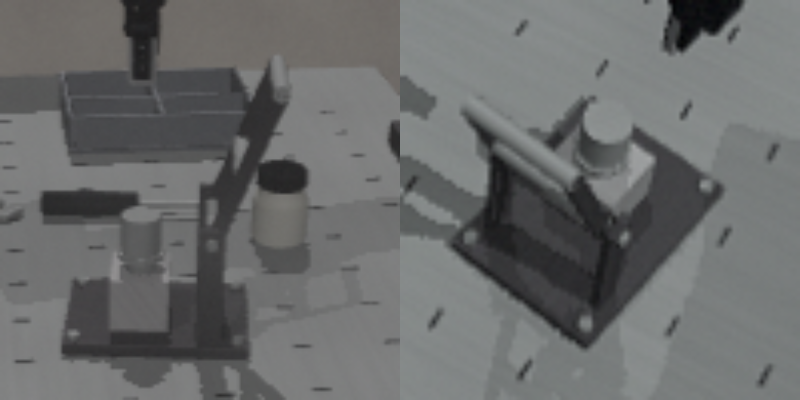

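The cartridge stands upright on the ejector. Next is the clamp, so I'll check the predicted bar location against the wrist picture.

```bash
python3 - <<'E'
from h import *
import cv2
from station import eyes
c=np.load('w5.npy',allow_pickle=True).item()
a=cv2.imread('pics/w5.png')
x=np.array([.9872,-.1593,0]);y=np.array([.1593,.9872,0])
H=np.array([604.6,115.4,105])
yy=lambda th,R=135.03:H+R*np.array([0,0,np.sin(th)])-R*np.cos(th)*x
for th in (1.90,1.95,2.0,2.05):
    P=yy(th);print(th,P.round(1),proj(c,[P-33*y,P,P+33*y]).round(1).tolist(), proj(eyes.get_calibration('side'),P).round(1),proj(eyes.get_calibration('scene'),P).round(1))
cv2.imwrite('pics/w5c.png',cv2.resize(a[230:330,225:355],None,fx=6,fy=6,interpolation=cv2.INTER_CUBIC))
E
python3 go.py 653 107 275 1.411
```

```text
1.9 [647.7 108.4 232.8] [[243.6, 404.9], [294.4, 404.6], [345.3, 404.5]] [[303.2 134.2]] [[306.9 232.8]]
1.95 [653.9 107.4 230.4] [[244.5, 408.6], [294.2, 408.4], [344.0, 408.3]] [[305.7 135.2]] [[305.1 235.1]]
2.0 [660.1 106.4 227.8] [[245.4, 411.6], [294.0, 411.4], [342.7, 411.3]] [[308.1 136.2]] [[303.3 237.5]]
2.05 [666.1 105.5 224.8] [[246.3, 413.9], [293.8, 413.7], [341.4, 413.6]] [[310.5 137.5]] [[301.6 239.9]]
t 12.65 pos [544.  117.9 246.9] rpy [-3.139e+00 -2.000e-03  2.977e+00] F [-0.1  0.6 -0.3] gap 64.4 j [ 0.21  0.36  0.16  1.38 -0.    0.38]
shift [-109.3    7.   -28.4] turn [-0.004  0.     1.566]
```

View pics/w5c.png

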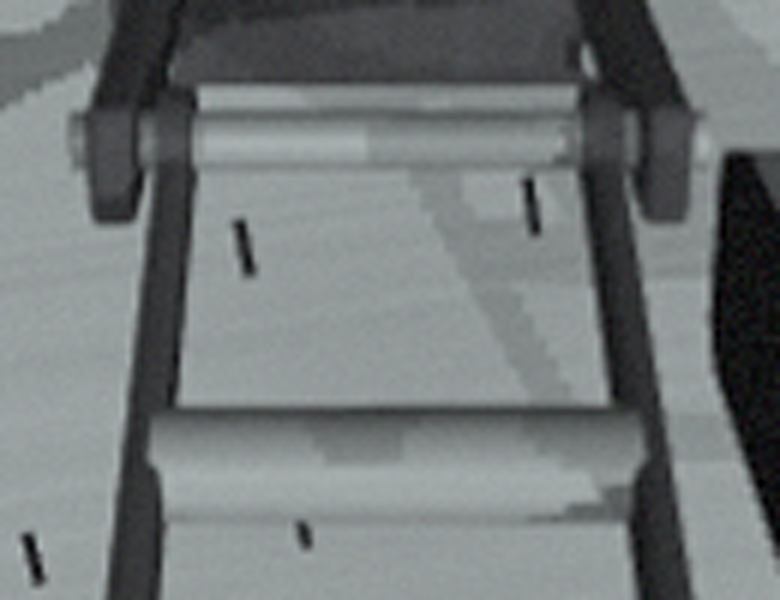

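Prediction and pictures agree: bar middle is about (654,107,230), angle 1.95. I'll move above it with the jaws across the bar.

{"method": "move_arm", "body": {
  "steps": "0 0 -15 0 0 0.1; 0 0 -28 0 0 0.26; 0 0 -28 0 0 0.43; -10 1 -28 0 0 0.6; -25 2 -28 0 0 0.77; -40 3 -28 0 0 0.94; -55 4 -28 0 0 1.11; -70 5 -28 0 0 1.28; -85 6 -28 0 0 1.43; -100 7 -28 0 0 1.566; -110 7 -28 0 0 1.566; -110 7 -28 0 0 1.566",
  "claw": 0.45
}}

```text
time: 14.15
position: [653.7, 106.6, 272.4]
orientation: [-3.136, 0.004, 1.411]
force: [-0.2, -0.1, 0.5]
finger_gap: 47.3
```

```bash
python3 go.py 654 107.4 229 1.411
python3 - <<'E'
from station import r,eyes
import cv2,json,numpy as np
c=eyes.get_calibration('wrist'); im=eyes.get_image('wrist'); np.save('w6.npy',c,allow_pickle=True)
im2=eyes.get_image('side')
cv2.imwrite('pics/w6.png',np.hstack([im[:,:,::-1],cv2.resize(im2[80:220,240:380],(230,420))[:,:,::-1]]))
from h import *
print(proj(c,[[654,107.4,230.4],[654-33*.159,107.4-33*.987,230.4],[654+33*.159,107.4+33*.987,230.4]]))
E
```

```text
t 14.15 pos [653.7 106.6 272.4] rpy [-3.136  0.004  1.411] F [-0.2 -0.1  0.5] gap 47.3 j [ 0.16  0.59  0.59  1.58 -0.    1.89]
shift [ 1.   0.5 43.4] turn [-0.005  0.004 -0.   ]
[[282.23880677 243.13534503]
 [282.36128752 288.62775046]
 [282.10144151 192.32304827]]
```

View pics/w6.png

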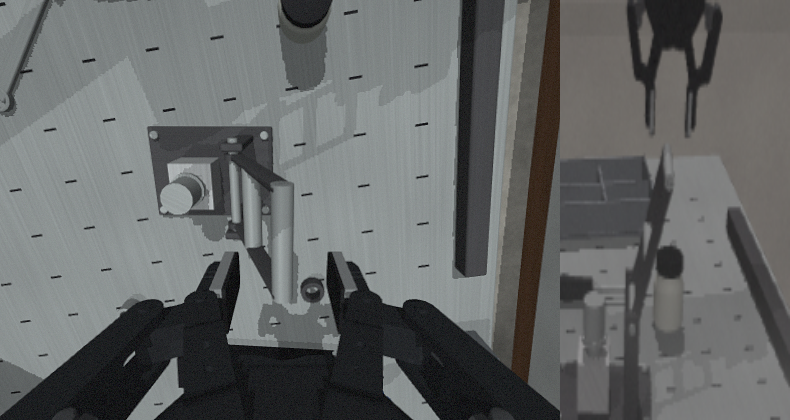

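The bar spans (281,184) to (284,300) with its middle at (283,242), exactly where predicted, so I'll descend.

{"method": "move_arm", "body": {
  "steps": "1 0.5 6 0 0 0; 1 0.5 16 0 0 0; 1 0.5 26 0 0 0; 1 0.5 35 0 0 0; 1 0.5 41 0 0 0; 1 0.5 43 0 0 0; 1 0.5 43 0 0 0"
}}

```text
time: 15.12
position: [653.7, 107.7, 230.5]
orientation: [-3.137, 0.003, 1.411]
force: [0.8, 0.2, -0.4]
finger_gap: 47.5
```

{"method": "move_arm", "body": {
  "steps": "0 0 0 0 0 0; 0 0 0 0 0 0; 0 0 0 0 0 0; 0 0 0 0 0 0; 0 0 0 0 0 0; 0 0 0 0 0 0",
  "claw": 0.9,
  "force": 30
}}

```text
time: 15.88
position: [653.6, 107.7, 230.9]
orientation: [-3.137, 0.003, 1.411]
force: [-2.8, 0.8, 4.7]
finger_gap: 12.9
```

```bash
python3 go.py 654 107.4 229 1.411
```

```text
t 15.88 pos [653.6 107.7 230.9] rpy [-3.137e+00  3.000e-03  1.411e+00] F [-2.8  0.8  4.7] gap 12.9 j [ 0.16  0.59  0.49  1.47 -0.    1.89]
shift [-0.3  0.4  1.9] turn [-0.004  0.003  0.   ]
```

```bash
cat > arc.py <<'E'
import sys,numpy as np
from station import r
s=r.state();H=np.array([604.6,115.4,105]);x=np.array([.9872,-.1593,0])
d=s['position']-H; off=float(sys.argv[2]) if len(sys.argv)>2 else 0
px,pz=-d@x,d[2]-off
ph=np.arctan2(pz,px);R=np.hypot(px,pz)
print('t',s['time'],'phi',round(ph,3),'R',R.round(1),'gap',s['finger_gap'].round(1),'F',s['force'].round(1),'z',s['position'][2].round(1))
st=float(sys.argv[1]);Rr=135
for i in range(1,13):
    q=ph-st*i; print(i,round(q,3),(-Rr*(np.cos(q)-np.cos(ph))).round(1),(-Rr*(np.sin(q)-np.sin(ph))).round(1))
E
python3 arc.py 0.055
```

```text
Traceback (most recent call last):
  File "arc.py", line 7, in <module>
    print('t',s['time'],'phi',round(ph,3),'R',R.round(1),'gap',s['finger_gap'].round(1),'F',s['force'].round(1),'z',s['position'][2].round(1))
                                                               ^^^^^^^^^^^^^^^^^^^^^
AttributeError: 'float' object has no attribute 'round'
```

```bash
sed -i "s/s\['finger_gap'\].round(1)/round(s['finger_gap'],1)/" arc.py; python3 arc.py 0.055
```

```text
t 15.875 phi 1.946 R 135.3 gap 12.9 F [-2.8  0.8  4.7] z 230.9
1 1.891 -7.0 -2.5
2 1.836 -14.1 -4.7
3 1.781 -21.3 -6.4
4 1.726 -28.6 -7.8
5 1.671 -36.0 -8.7
6 1.616 -43.4 -9.3
7 1.561 -50.8 -9.4
8 1.506 -58.2 -9.1
9 1.451 -65.6 -8.4
10 1.396 -72.9 -7.3
11 1.341 -80.2 -5.9
12 1.286 -87.4 -4.0
```

Start the swing with a short bit to check the forces.

{"method": "move_arm", "body": {
  "steps": "0 -7 -2.5 0 0 0; 0 -14 -4.7 0 0 0; 0 -21.3 -6.4 0 0 0; 0 -28.6 -7.8 0 0 0"
}}

```text
time: 16.38
position: [628.5, 111.8, 239.4]
orientation: [3.138, 0.003, 1.41]
force: [8.3, -1.2, 0.1]
finger_gap: 12.8
```

```bash
python3 arc.py 0.055
```

```text
t 16.375 phi 1.749 R 136.5 gap 12.8 F [ 8.3 -1.2  0.1] z 239.4
1 1.694 -7.3 -1.1
2 1.639 -14.7 -1.8
3 1.584 -22.1 -2.1
4 1.529 -29.6 -2.0
5 1.474 -37.0 -1.5
6 1.419 -44.3 -0.6
7 1.364 -51.6 0.7
8 1.309 -58.9 2.5
9 1.254 -66.0 4.6
10 1.199 -73.0 7.1
11 1.144 -79.8 10.0
12 1.089 -86.5 13.2
```

{"method": "move_arm", "body": {
  "steps": "0 -10 -1 0 0 0; 0 -17.5 -1.5 0 0 0; 0 -25 -1.6 0 0 0; 0 -32 -1.5 0 0 0; 0 -39 -0.8 0 0 0; 0 -46 0.2 0 0 0; 0 -53 1.5 0 0 0; 0 -60 3.3 0 0 0; 0 -67 5.4 0 0 0; 0 -74 8 0 0 0"
}}

```text
time: 17.62
position: [559.3, 123.2, 234.1]
orientation: [3.127, 0.001, 1.409]
force: [4.5, -1.5, 7.5]
finger_gap: 13.0
```

```bash
python3 arc.py 0.055
```

```text
t 17.625 phi 1.229 R 137.0 gap 13.0 F [ 4.5 -1.5  7.5] z 234.1
1 1.174 -6.9 2.7
2 1.119 -13.7 5.7
3 1.064 -20.3 9.2
4 1.009 -26.7 13.0
5 0.954 -32.8 17.1
6 0.899 -38.8 21.5
7 0.844 -44.4 26.3
8 0.789 -49.9 31.4
9 0.734 -55.0 36.8
10 0.679 -59.8 42.4
11 0.624 -64.3 48.3
12 0.569 -68.5 54.5
```

{"method": "move_arm", "body": {
  "steps": "0 -8 2 0 0 0; 0 -15 5 0 0 0; 0 -21.5 8.5 0 0 0; 0 -28 12.5 0 0 0; 0 -34 16.7 0 0 0; 0 -40 21.3 0 0 0; 0 -45.5 26.2 0 0 0; 0 -51 31.3 0 0 0; 0 -56 36.8 0 0 0; 0 -61 42.5 0 0 0"
}}

```text
time: 18.88
position: [502.4, 132.5, 192.8]
orientation: [3.118, 0.0, 1.409]
force: [4.7, -1.3, 4.6]
finger_gap: 13.1
```

```bash
python3 arc.py 0.045
python3 - <<'E'
from station import eyes
import cv2,numpy as np
im2=eyes.get_image('side')
cv2.imwrite('pics/s7.png',cv2.resize(im2[100:240,200:340],(560,560),interpolation=cv2.INTER_CUBIC)[:,:,::-1])
E
```

```text
t 18.875 phi 0.703 R 135.8 gap 13.1 F [ 4.7 -1.3  4.6] z 192.8
1 0.658 -3.8 4.7
2 0.613 -7.4 9.6
3 0.568 -10.8 14.7
4 0.523 -14.0 19.8
5 0.478 -16.9 25.2
6 0.433 -19.6 30.6
7 0.388 -22.0 36.2
8 0.343 -24.2 41.9
9 0.298 -26.1 47.6
10 0.253 -27.7 53.5
11 0.208 -29.1 59.4
12 0.163 -30.2 65.4
```

View pics/s7.png

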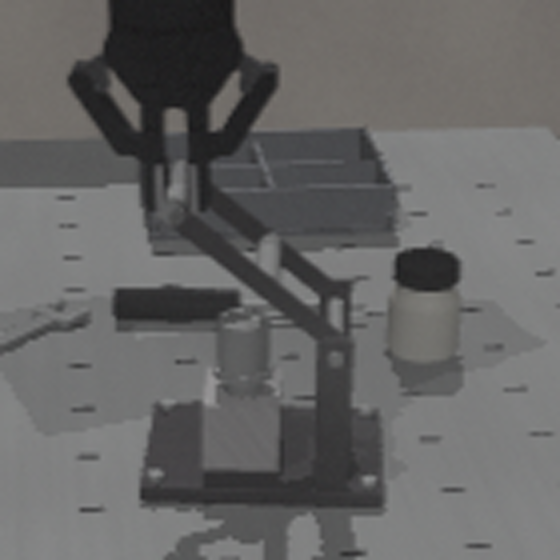

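{"method": "move_arm", "body": {
  "steps": "0 -4.5 5.5 0 0 0; 0 -8 10.5 0 0 0; 0 -11.5 15.5 0 0 0; 0 -14.5 20.7 0 0 0; 0 -17.5 26 0 0 0; 0 -20 31.5 0 0 0; 0 -22.5 37 0 0 0; 0 -24.7 42.7 0 0 0; 0 -26.5 48.5 0 0 0; 0 -28 53 0 0 0"
}}

```text
time: 20.18
position: [475.8, 136.8, 139.3]
orientation: [3.117, 0.0, 1.409]
force: [-0.8, -1.5, 7.9]
finger_gap: 13.0
```

```bash
python3 arc.py 0.02
```

```text
t 20.175 phi 0.257 R 135.0 gap 13.0 F [-0.8 -1.5  7.9] z 139.3
1 0.237 -0.7 2.6
2 0.217 -1.3 5.2
3 0.197 -1.8 7.9
4 0.177 -2.3 10.5
5 0.157 -2.8 13.2
6 0.137 -3.2 15.9
7 0.117 -3.5 18.6
8 0.097 -3.8 21.2
9 0.077 -4.0 23.9
10 0.057 -4.2 26.6
11 0.037 -4.3 29.3
12 0.017 -4.4 32.0
```

Now slowly through the driving stretch.

{"method": "move_arm", "body": {
  "steps": "0 -0.7 3 0 0 0; 0 -1.3 5.6 0 0 0; 0 -1.8 8.2 0 0 0; 0 -2.3 10.8 0 0 0; 0 -2.8 13.4 0 0 0; 0 -3.2 16 0 0 0; 0 -3.5 18.6 0 0 0"
}}

```text
time: 21.05
position: [472.3, 137.4, 121.4]
orientation: [3.118, -0.0, 1.409]
force: [-4.1, -0.1, 7.6]
finger_gap: 12.5
```

```bash
python3 arc.py 0.02
```

```text
t 21.05 phi 0.122 R 135.1 gap 12.5 F [-4.1 -0.1  7.6] z 121.4
1 0.102 -0.3 2.7
2 0.082 -0.5 5.4
3 0.062 -0.7 8.1
4 0.042 -0.9 10.8
5 0.022 -1.0 13.5
6 0.002 -1.0 16.2
7 -0.018 -1.0 18.9
8 -0.038 -0.9 21.6
9 -0.058 -0.8 24.3
10 -0.078 -0.6 26.9
11 -0.098 -0.3 29.6
12 -0.118 -0.1 32.3
```

{"method": "move_arm", "body": {
  "steps": "0 -0.2 2.5 0 0 0; 0 -0.4 5 0 0 0; 0 -0.5 7.5 0 0 0; 0 -0.6 9.5 0 0 0; 0 -0.6 10.5 0 0 0"
}}

```text
time: 21.68
position: [471.2, 137.5, 111.7]
orientation: [3.118, -0.001, 1.409]
force: [-4.7, -0.3, 9.8]
finger_gap: 12.5
```

```bash
python3 arc.py 0.02
```

```text
t 21.675 phi 0.049 R 135.3 gap 12.5 F [-4.7 -0.3  9.8] z 111.7
1 0.029 -0.1 2.7
2 0.009 -0.2 5.4
3 -0.011 -0.2 8.1
4 -0.031 -0.1 10.8
5 -0.051 0.0 13.5
6 -0.071 0.2 16.2
7 -0.091 0.4 18.9
8 -0.111 0.7 21.6
9 -0.131 1.0 24.2
10 -0.151 1.4 26.9
11 -0.171 1.8 29.6
12 -0.191 2.3 32.2
```

{"method": "move_arm", "body": {
  "steps": "0 0 2 0 0 0; 0 0 3.5 0 0 0; 0 0 3.5 0 0 0"
}}

```text
time: 22.05
position: [471.1, 137.6, 108.9]
orientation: [3.118, -0.001, 1.409]
force: [-2.5, -0.2, 7.3]
finger_gap: 12.9
```

```bash
python3 arc.py 0.02|head -1
python3 - <<'E'
from station import eyes
import cv2,numpy as np
im2=eyes.get_image('side');im3=eyes.get_image('scene')
cv2.imwrite('pics/s8.png',np.hstack([cv2.resize(im2[150:230,220:300],(400,400),interpolation=cv2.INTER_CUBIC),cv2.resize(im3[200:300,275:375],(400,400),interpolation=cv2.INTER_CUBIC)])[:,:,::-1])
E
```

```text
t 22.05 phi 0.029 R 135.4 gap 12.9 F [-2.5 -0.2  7.3] z 108.9
```

View pics/s8.png

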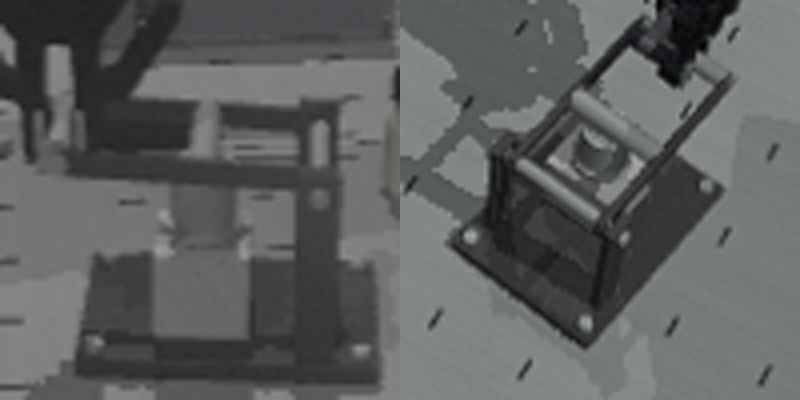

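Nearly level, with force still at spring level. I'll go on in 1 mm steps until it stiffens.

{"method": "move_arm", "body": {
  "steps": "0 0 2 0 0 0; 0 0 2 0 0 0"
}}

```text
time: 22.4
position: [471.0, 137.6, 107.8]
orientation: [3.117, -0.001, 1.41]
force: [-2.7, -1.0, 7.1]
finger_gap: 12.6
```

{"method": "move_arm", "body": {
  "steps": "0 0 2 0 0 0; 0 0 2 0 0 0"
}}

```text
time: 22.65
position: [471.0, 137.6, 106.8]
orientation: [3.117, -0.001, 1.41]
force: [-3.7, -0.3, 9.0]
finger_gap: 12.6
```

{"method": "move_arm", "body": {
  "steps": "0 0 2 0 0 0; 0 0 2 0 0 0"
}}

```text
time: 22.9
position: [470.9, 137.6, 105.7]
orientation: [3.116, -0.002, 1.41]
force: [-2.1, -0.1, 7.4]
finger_gap: 12.6
```

{"method": "move_arm", "body": {
  "steps": "0 0 2 0 0 0; 0 0 2 0 0 0"
}}

```text
time: 23.15
position: [470.9, 137.6, 104.6]
orientation: [3.115, -0.002, 1.41]
force: [-3.0, -0.4, 6.7]
finger_gap: 12.9
```

Run:
```python
from station import eyes
import cv2,numpy as np
im2=eyes.get_image('side');im3=eyes.get_image('scene');w=eyes.get_image('wrist')
cv2.imwrite('pics/s9.png',np.hstack([cv2.resize(im2[150:230,220:300],(400,400),interpolation=cv2.INTER_CUBIC),cv2.resize(im3[200:300,275:375],(400,400),interpolation=cv2.INTER_CUBIC)])[:,:,::-1])
cv2.imwrite('pics/w9.png',w[:,:,::-1])
```

```text
(no output)
```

View pics/s9.png

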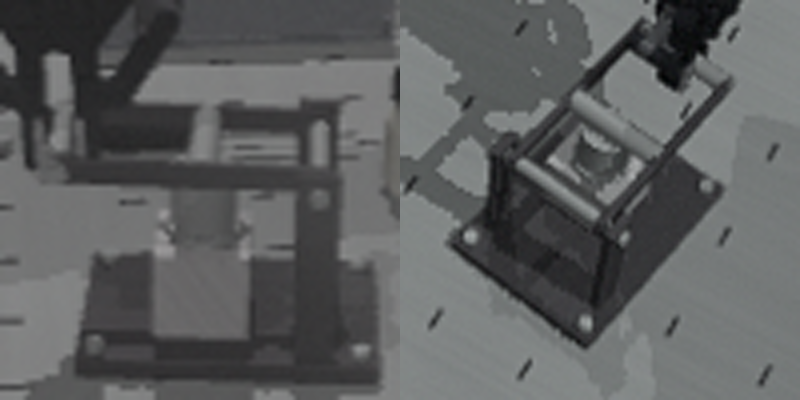

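View pics/w9.png

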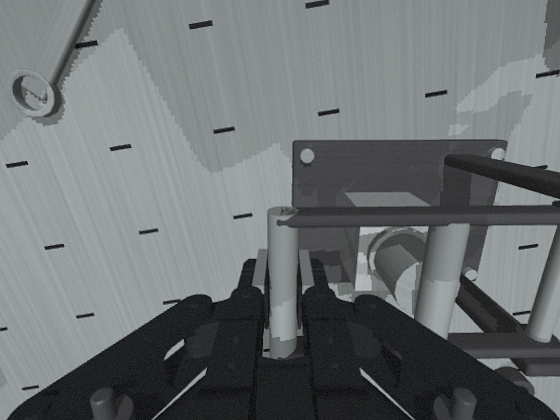

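The fingers seem to have slid along the bar in the last few millimetres. I'll let go, rise, inspect, and then press with closed fingertips for a clear force reading.

{"method": "move_arm", "body": {
  "steps": "0 0 0 0 0 0; 0 0 0 0 0 0; 0 0 0 0 0 0; 0 0 0 0 0 0; 0 0 -10 0 0 0; 0 0 -25 0 0 0; 0 0 -40 0 0 0; 0 0 -55 0 0 0; 0 0 -70 0 0 0; 0 0 -70 0 0 0",
  "claw": 0.5
}}

```text
time: 24.55
position: [470.1, 138.1, 176.3]
orientation: [3.112, -0.004, 1.41]
force: [-0.4, -0.2, -0.4]
finger_gap: 42.5
```

```bash
python3 go.py 471 137.6 175 1.411
python3 - <<'E'
from station import eyes
import cv2,numpy as np
from h import *
im2=eyes.get_image('side');im3=eyes.get_image('scene');w=eyes.get_image('wrist')
D=eyes.get_calibration('side');S=eyes.get_calibration('scene')
cv2.imwrite('pics/s10.png',cv2.resize(im2[150:230,210:310],(800,640),interpolation=cv2.INTER_CUBIC)[:,:,::-1])
cv2.imwrite('pics/sc10.png',cv2.resize(im3[200:290,280:370],(600,600),interpolation=cv2.INTER_CUBIC)[:,:,::-1])
cv2.imwrite('pics/w10.png',w[:,:,::-1]); np.save('w10.npy',eyes.get_calibration('wrist'),allow_pickle=True)
x=np.array([.9872,-.1593,0]);y=np.array([.1593,.9872,0]);H=np.array([604.6,115.4,105])
for th in (-.03,0,.03,.06): 
    ph=th+.022; P=H-135*np.cos(ph)*x+np.array([0,0,135*np.sin(ph)])
    print(th,P.round(1),'side',((proj(D,[P-33*y,P+33*y])-[210,150])*8).round(0).tolist(),'scene',((proj(S,[P-33*y,P+33*y])-[280,200])*6.667).round(0).tolist())
B=np.array([544.3,118.2,0])
for h in (60,63,66,69,72):
    Q=B+[0,0,h]; print(h,((proj(D,[Q-20*x,Q-20*y,Q+20*x])-[210,150])*8).round(0).tolist())
E
```

```text
t 24.55 pos [470.1 138.1 176.3] rpy [ 3.112 -0.004  1.41 ] F [-0.4 -0.2 -0.4] gap 42.5 j [ 0.29  0.25 -0.18  1.11 -0.01  2.02]
shift [-0.4  0.9  1.3] turn [ 0.029 -0.004 -0.001]
-0.03 [471.3 136.9 103.9] side [[168.0, 279.0], [188.0, 194.0]] scene [[370.0, 52.0], [502.0, 141.0]]
0 [471.4 136.9 108. ] side [[168.0, 268.0], [187.0, 183.0]] scene [[371.0, 47.0], [503.0, 136.0]]
0.03 [471.5 136.9 112. ] side [[168.0, 257.0], [188.0, 172.0]] scene [[372.0, 42.0], [505.0, 130.0]]
0.06 [471.8 136.8 116.1] side [[168.0, 245.0], [188.0, 161.0]] scene [[373.0, 36.0], [506.0, 125.0]]
60 [[344.0, 369.0], [402.0, 399.0], [465.0, 373.0]]
63 [[344.0, 361.0], [402.0, 391.0], [465.0, 365.0]]
66 [[344.0, 353.0], [402.0, 383.0], [465.0, 357.0]]
69 [[344.0, 345.0], [402.0, 374.0], [465.0, 349.0]]
72 [[344.0, 337.0], [402.0, 366.0], [465.0, 340.0]]
```

View pics/s10.png

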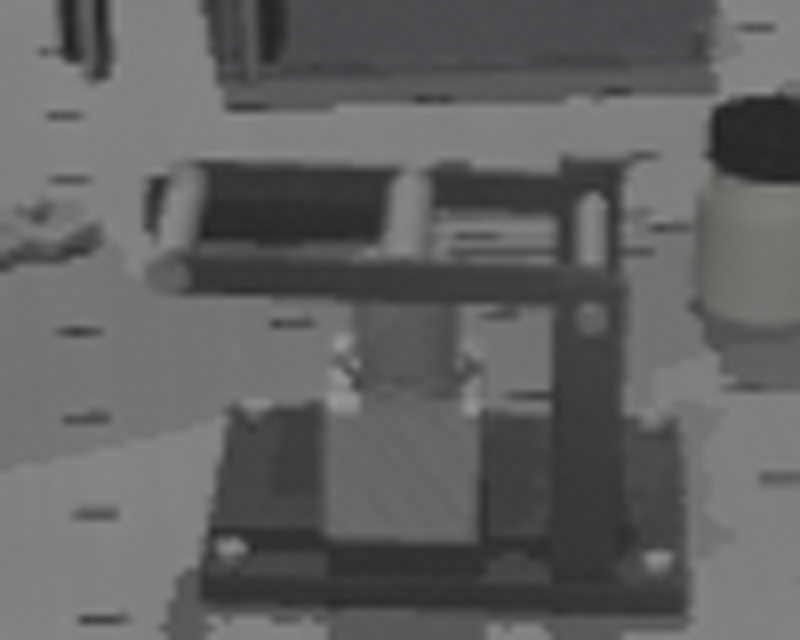

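View pics/w10.png

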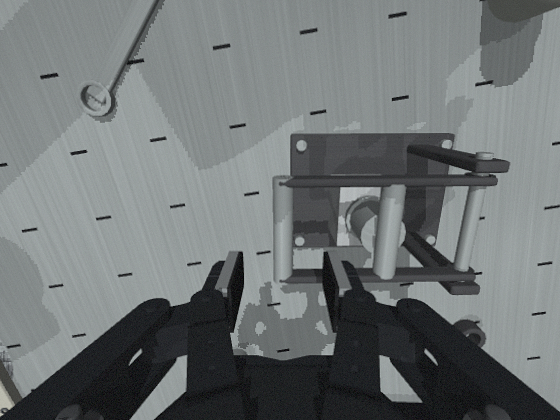

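The clamp now looks level (bar end at (167,272) in the crop, prediction for 0 is about 270). I'll confirm by pressing with closed fingertips.

{"method": "move_arm", "body": {
  "steps": "-0.4 1 1 0.029 -0.004 0; -0.4 1 1 0.029 -0.004 0; -0.4 1 8 0.029 -0.004 0; -0.4 1 18 0.029 -0.004 0; -0.4 1 28 0.029 -0.004 0; -0.4 1 36 0.029 -0.004 0; -0.4 1 39 0.029 -0.004 0; -0.4 1 39 0.029 -0.004 0",
  "claw": 1.0,
  "force": 30
}}

```text
time: 25.7
position: [470.5, 137.0, 135.0]
orientation: [-3.138, 0.003, 1.41]
force: [0.5, 0.3, 0.1]
finger_gap: 0.1
```

```bash
python3 go.py 471.4 137 132 1.411
```

```text
t 25.7 pos [470.5 137.  135. ] rpy [-3.138e+00  3.000e-03  1.410e+00] F [0.5 0.3 0.1] gap 0.1 j [ 0.28  0.31 -0.22  1.05 -0.    2.02]
shift [0.1 0.9 3. ] turn [-0.004  0.003 -0.001]
```

{"method": "move_arm", "body": {
  "steps": "0 0.5 1.5 0 0 0; 0 0.5 3 0 0 0; 0 0.5 3 0 0 0"
}}

```text
time: 26.08
position: [471.4, 137.0, 132.7]
orientation: [-3.139, 0.002, 1.41]
force: [-1.2, 0.4, 4.1]
finger_gap: 0.1
```

{"method": "move_arm", "body": {
  "steps": "0 0 1.5 0 0 0; 0 0 1.5 0 0 0"
}}

```text
time: 26.32
position: [471.3, 137.0, 131.9]
orientation: [-3.139, 0.002, 1.41]
force: [-1.9, -0.9, 6.6]
finger_gap: -0.0
```

{"method": "move_arm", "body": {
  "steps": "0 0 1.5 0 0 0; 0 0 1.5 0 0 0"
}}

```text
time: 26.58
position: [471.3, 137.1, 131.5]
orientation: [-3.14, 0.001, 1.41]
force: [-1.9, -1.3, 8.4]
finger_gap: 0.0
```

{"method": "move_arm", "body": {
  "steps": "0 0 2 0 0 0; 0 0 2 0 0 0; 0 0 2 0 0 0"
}}

```text
time: 26.95
position: [471.3, 137.0, 131.3]
orientation: [-3.141, 0.001, 1.41]
force: [-4.8, -0.7, 11.7]
finger_gap: -0.0
```

{"method": "move_arm", "body": {
  "steps": "0 0 2.5 0 0 0; 0 0 2.5 0 0 0; 0 0 2.5 0 0 0"
}}

```text
time: 27.32
position: [471.3, 137.1, 131.1]
orientation: [3.141, 0.0, 1.41]
force: [-4.7, -1.5, 16.3]
finger_gap: -0.0
```

It moved only 0.4 mm while the force rose from 8 to 16 N, so this is the hard stop. Back off and verify.

{"method": "move_arm", "body": {
  "steps": "0 0 -5 0 0 0; 0 0 -15 0 0 0; 0 0 -35 0 0 0; 0 0 -60 0 0 0; -30 0 -90 0 0 0; -80 -20 -110 0 0 0; -130 -40 -120 0 0 0; -170 -50 -120 0 0 0; -170 -50 -120 0 0 0; -170 -50 -120 0 0 0"
}}

```text
time: 28.58
position: [395.0, -22.5, 251.2]
orientation: [3.14, -0.001, 1.409]
force: [0.1, 0.4, 0.2]
finger_gap: -0.3
```

```bash
python3 go.py 471 137.6 175 1.411
python3 - <<'E'
from station import eyes
import cv2,numpy as np
from h import *
im2=eyes.get_image('side');im3=eyes.get_image('scene');w=eyes.get_image('wrist')
c=eyes.get_calibration('wrist');D=eyes.get_calibration('side')
cv2.imwrite('pics/s11.png',cv2.resize(im2[150:230,210:310],(800,640),interpolation=cv2.INTER_CUBIC)[:,:,::-1])
cv2.imwrite('pics/sc11.png',im3[:,:,::-1])
cv2.imwrite('pics/w11.png',w[:,:,::-1])
E
```

```text
t 28.57 pos [395.  -22.5 251.2] rpy [ 3.140e+00 -1.000e-03  1.409e+00] F [0.1 0.4 0.2] gap -0.3 j [-0.06  0.03 -0.23  1.3   0.    1.67]
shift [170.2  49.2  76.4] turn [ 0.002 -0.001 -0.002]
```

View pics/s11.png

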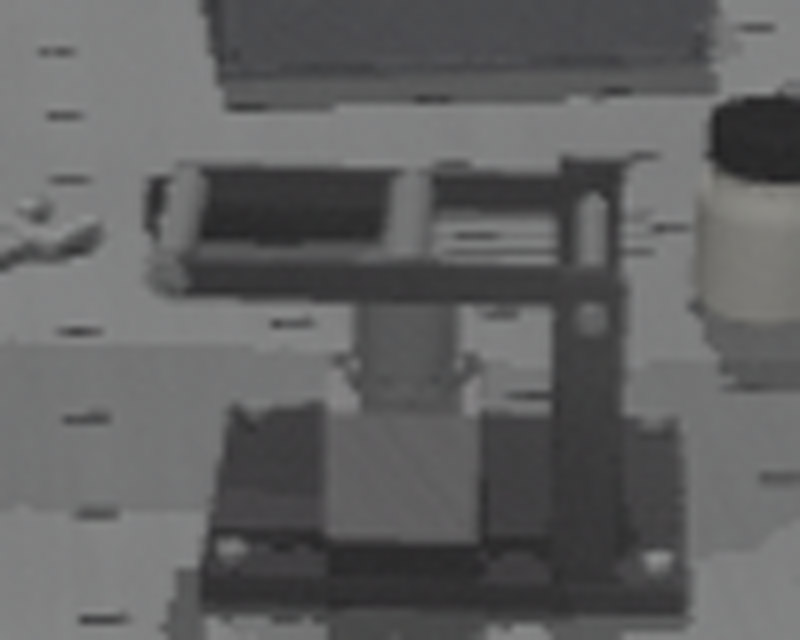

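View pics/w11.png

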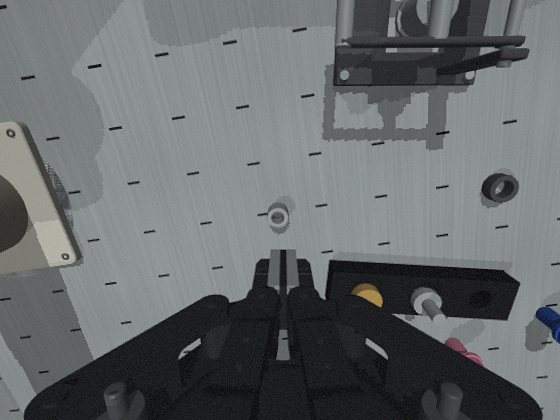

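View pics/sc11.png

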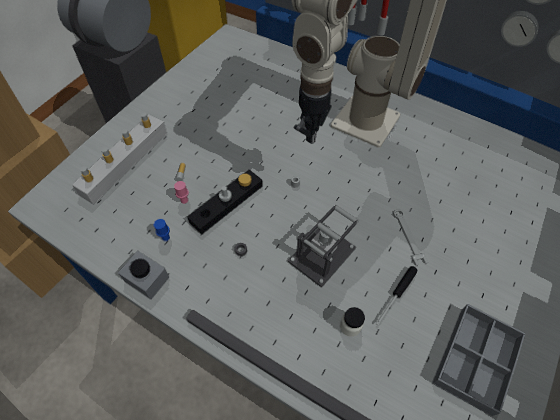

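{"method": "move_arm", "body": {
  "steps": "0 0 0 0 0 0; 0 0 0 0 0 0; 0 0 0 0 0 0; 0 0 0 0 0 0; 0 0 0 0 0 0",
  "claw": 0.2
}}

```text
time: 29.35
position: [395.1, -21.9, 250.9]
orientation: [3.141, -0.0, 1.412]
force: [-0.5, 0.0, 0.8]
finger_gap: 68.1
```

Run:
```python
from station import r,job
s=r.state();print(s['time'],s['force'].round(1),s['finger_gap'],abs(s['qd']).max())
print(job.finish_job())
```

```text
29.35 [-0.5  0.   0.8] 68.07278711907594 0.0013257860224730332
the job is handed in; nothing more can be done
None
```

The cartridge is in the test holder, driven home under the closed clamp, and I handed the job in at 29.4 s. I took the grey steel cartridge from the rack's end pocket. It went nose down into the bore, about 7 mm off the holder's middle, with side forces of about 1 N, and I let it go on the ejector. I then pinched the cross bar and swung the clamp over.

**Pinch slipped:** the fingers slid along the bar over the last few millimetres. I let go and finished with closed fingertips from above, until the bar moved only 0.4 mm while the force rose from 8 to 16 N. That was the highest force I read.

**Last checks:**
- The fingertips stopped on the bar with its top at about 114 mm. The expected height for a closed clamp is 115 mm.
- In the side picture the clamp looks level, and the flange edge sits where it should for a flush flange, to about 1–2 mm. I did not look at the flange joint edge-on.
- The other parts look unmoved, and the gripper is open and clear of everything.

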